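# Start the aroma diffuser

### The arm

A 6-joint arm with a two-finger parallel gripper is mounted at the origin on the work surface. World frame = base frame: x ahead of the robot, y to its left, z up, the work surface at z = 0. Lengths are in m, angles in rad, forces in N, time in s.
With the tool pointing down it reaches from about 0.375 to 0.9 m from the base axis. Payload 3.1 kg.
Tool frame: the origin (TCP) lies between the finger pads; the fingertips stand 17 mm ahead of it and the grasp point (between the pads) lies 2 mm behind it (robot.nose_length is the distance from the TCP to the fingertips, in m); z points along the fingers, y is the line along which they close (so a half turn about z gives the same grasp; the last joint's range is limited). The gripper opens to 87 mm and grips with 3 to 60 N. Pads are 19 mm wide; open, the fingers measure 117 mm over their backs; the gripper's body (75 mm by 190 mm) begins 51 mm behind the grasp point.
Start: joints at [0.955, 0.527, 1.433, -0, 1.181, -0.178], TCP at [0.265, 0.566, 0.209] pointing down, gripper open.
Joint ranges: [-3.08, 3.08], [-0.75, 2.2], [0.22, 2.44], [-1.43, 4.57], [0, 2.65], [-2.85, 2.85]. Speed limits (rad/s): [2.79, 2.79, 3.14, 3.14, 3.14, 3.14].

### API

Orientations are given as a unit quaternion [x, y, z, w].
In Python, from rig import robot, cams gives the robot as it stands.
- The arm moves only by the shell command python3 -m pendant 'ROWS' [FORCE]. ROWS is JSON, a list of rows, each an object with "jaw": the opening, from 0 (shut) to 1 (fully open); "linear": the shift along the tool's x, y, z in cm, a list of three; "twist": the turn about the tool's z in degrees. A call has 1 to 12 rows; each row shifts and turns the commanded pose from where the row before left it, along the tool's axes as they then stand; what a row does not reach is not made up. A row lasts 1/12 s, in which the tool goes at most 41.7 mm and 7.16 degrees, less where a joint would pass 70% of its speed; a pose out of reach is approached as far as the arm can. A call is refused whole if a number of a shift passes 4.17 or a number of a turn 7.16, either way. A call with a gripper value outside its range is refused whole. The fingers move at their own pace and stop on an object; FORCE is the grip in N (left out, the last holds). Time passes only in rows, so rows that do not move let the fingers close. It gives the time, the measured TCP pose, the force, the opening and the grip force at its end, in the units of the state.
- robot.get_obs(): the state, without advancing time (a new reading comes with each control period).
- cams.camera(name): name is "scene" or "top"; returns a dict with "color" (400x640x3 uint8, blue, green, red), "depth" (400x640 float32, m along the optical axis (not along the pixel's ray), 0 where there is no reading), "fov_y" (degrees; the focal length in pixels is half the picture's height over the tangent of half this angle, whatever the lens; pixels are square), "cx", "cy" (the principal point, pixels), "view" (4x4, takes a point from world to camera coordinates). Camera axes: x right, y down, z forward; pixel columns grow to the right and rows downward; lengths in m; the calibration is good to about 2 mm. A picture is of the moment at which its call begins.
- robot.hand_in(): hands the job in; it is judged then, once.
The state is a dict: "time": time; "q": joint angles; "joint_velocities": joint speeds; "joint_torque": joint torques, N m; "position": TCP position; "tool_rot": TCP orientation; "ft_force": force on the tool from outside, world axes, zero at the start; "moment": the same for the moment, N m; "grip_width": finger opening in m; "grip_force": force on a finger pad.
Only numpy, scipy, OpenCV 4.12 (cv2) and the standard library are available. Lean on these libraries where they do the work, as an engineer would, in place of code of your own. Each camera call takes 0.05 s, during which the arm holds its last target. There are 200 camera calls.

### The job

Start the diffuser using only the fingertips: first switch on the power block by pushing the raised end of its rocker fully down, then press the large round key on the diffuser fully in, and last press the bar-shaped key fully in. Rocker and keys stay where they are pushed; do not press the small round key. Pick nothing up, leave everything else standing where it is, and finish with the hand clear.

Things in the scene. Friction and masses are not known exactly. Their poses are not given: they have to be found in the camera images.
- power_block: White plastic power block fixed to the shelf, 170 x 75 mm and 45 mm high, origin at the centre of its underside, x along its length. An aluminium rocker paddle is on its -x half, a round black outlet on its +x half.
- rocker (a joint): Angle of the rocker, rad: a paddle 70 mm long (along the block's x) and 36 mm wide, pivoting on a level axis 55 mm above the shelf and 35 mm from the block's centre towards -x. Near 0 = off, the end away from the outlet is raised; 0.32 = on, that end fully down. It has no spring and stays where it is left; it yields to 2 to 5 N pushed near its end.
- rocker_raised_end (a point): Point on the paddle's upper face, on its centre line, 30 mm from the pivot (5 mm from the tip), at the end away from the outlet: the place to push. When off it is about 64 mm above the shelf; it sinks about 9.5 mm to 54 mm when on, still 9 mm above the block's top. It moves with the paddle; when off its frame is parallel to that of the block (x along the block's length, z up).
- diffuser: The diffuser, fixed to the shelf: bamboo plinth 160 (x) x 220 (y) mm, 40 mm high, origin at the centre of its underside. A white ceramic dome 100 mm wide, top 104 mm above the shelf, stands on its +y half (axis at y = +52 mm). Three aluminium keys stand in a row along x on its -y half, at y = -55 mm, at x = -50, 0 and +50 mm; which key has which place varies.
- large_key (a joint): Travel of the large round key, m: near 0 = out, 0.006 = fully in. Slides straight down, resists with 3 N, has no spring and stays where it is pushed.
- large_key_top (a point): Centre of the top of the large round key, 34 mm across; 51 mm above the shelf when out (11 mm above the plinth), 45 mm when fully in. Moves with the key.
- bar_key (a joint): Travel of the bar-shaped key, as for the large key.
- bar_key_top (a point): Centre of the top of the bar-shaped key, 14 mm (along the diffuser's x) by 40 mm (along its y); heights as for the large key.
- small_key (a joint): Travel of the small round key, as for the large key; must stay out.
- small_key_top (a point): Centre of the top of the small round key, 18 mm across; same height. Not to be pressed.
- flip_bottle: Bystander: stainless steel bottle with a black flip lid, 72 mm across, 240 mm tall, loose; origin under its centre.
- cork_center (a point): Bystander: centre of the sky-blue cork block, 50 x 110 x 150 mm, loose, leaning against the bottle.
- ball_tray: Bystander: bamboo tray, 62 x 170 x 28 mm, loose, holding three wooden balls; origin under its centre.
- ball0_center (a point): Bystander: wooden massage ball, 42 mm across, loose in the tray; its centre.
- ball1_center (a point): Bystander: as ball0.
- ball2_center (a point): Bystander: as ball0.
- salve_jar: Bystander: amber jar, 44 mm across, 50 mm tall, loose, standing between the diffuser and the power block; origin under its centre.
- oil_vial: Bystander: small amber oil vial, 28 mm across, 62 mm tall, loose, beside the power block; origin under its centre.
Things that resemble listed ones, but are neither listed nor needed, are in the scene too. Of the things that look like the power_block, the smallest one is meant.

How it is judged:
By the outcome, as a careful person would: the job done as asked, in the order asked, and still so for the second after the job is handed in, with the robot touching nothing.
It also fails if it takes over 42 s, if anything falls off the work surface, if the arm or the gripper's body presses on something with over 40 N, if the wrist force passes 120 N, or if a joint passes its speed limit or range.

## Working session

There is one attempt and no reset: what is moved stays moved. The work goes in short steps, Python scripts to look and compute and a shell command to move; the robot and the scene stay as the last step left them, time stands still between calls to the robot, and variables do not carry over. Pictures are saved under pics/ and viewed, at most 10 in all, crops included, and the job is handed in when it is done.

```bash
mkdir -p pics
cat > h.py <<'E'
import numpy as np, cv2
from rig import robot, cams
def grab(n):
    c=cams.camera(n); c['f']=200/np.tan(np.radians(c['fov_y'])/2); return c
def pts(c):
    d=c['depth']; v,u=np.mgrid[:400,:640]
    P=np.stack([(u-c['cx'])/c['f']*d,(v-c['cy'])/c['f']*d,d],-1)
    T=np.linalg.inv(c['view']); W=P@T[:3,:3].T+T[:3,3]; W[d==0]=np.nan; return W
def ray(c,u,v,z):
    T=np.linalg.inv(c['view']); r=T[:3,:3]@np.array([(u-c['cx'])/c['f'],(v-c['cy'])/c['f'],1]); o=T[:3,3]
    return o+r*(z-o[2])/r[2]
E
python3 - <<'E'
from h import *
import pickle
for n in('top','scene'):
    c=grab(n); pickle.dump(c,open(n+'0.pkl','wb')); cv2.imwrite(f'pics/{n}0.png',c['color'])
    T=np.linalg.inv(c['view']); print(n,c['f'],c['cx'],c['cy'],T.round(3).tolist())
o=robot.get_obs(); print(o['time'],o['position'],o['tool_rot'],robot.nose_length)
E
```

```text
top 361.3437144032323 321.74908776945966 194.0279271241185 [[-0.065, -0.969, 0.237, 0.293], [-0.998, 0.064, -0.013, 0.119], [-0.003, -0.237, -0.972, 1.082], [0.0, 0.0, 0.0, 1.0]]
scene 398.13418213048305 315.6840207468816 193.10471155537778 [[0.45, 0.563, -0.693, 1.251], [0.893, -0.289, 0.345, -0.254], [-0.006, -0.774, -0.633, 0.738], [0.0, 0.0, 0.0, 1.0]]
0.1 [0.26453236 0.56550372 0.20855953] [ 2.17137435e-01  9.76140543e-01 -9.11652754e-04 -3.77722839e-04] 0.017
```

View pics/top0.png

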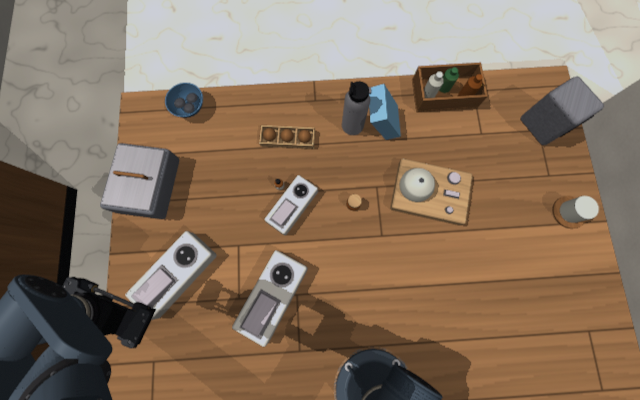

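View pics/scene0.png

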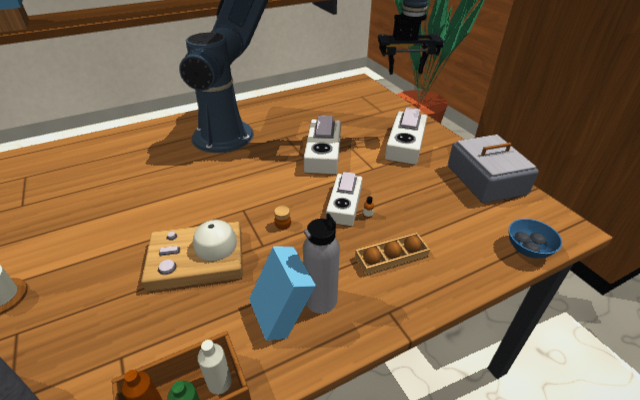

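Three power-block lookalikes appear in the top view: A (171,275), B (270,298) and C (292,205). C looks smallest and stands beside the vial (278,182) and near the jar (354,201). The diffuser is at (432,190), with the keys at (455,178) large, (452,194) bar and (449,210) small. I'll measure these and enlarge a crop.

Run:
```python
from h import *
import pickle
c=pickle.load(open('top0.pkl','rb')); im=c['color']; W=pts(c)
hsv=cv2.cvtColor(im,cv2.COLOR_BGR2HSV)
# white blocks: low saturation, height 30..75mm
m=((hsv[...,1]<70)&(W[...,2]>.03)&(W[...,2]<.09)).astype(np.uint8)
n,l,s,cen=cv2.connectedComponentsWithStats(m)
for i in range(1,n):
    if s[i,4]<15: continue
    P=W[l==i]; r=cv2.minAreaRect((P[:,:2]*1000).astype(np.float32))
    print(cen[i].round(1),s[i,4],'z',np.median(P[:,2]).round(4),np.array(r[0]).round(1),np.array(r[1]).round(1),round(r[2],1))
# plinth
m=((W[...,2]>.03)&(W[...,2]<.047)); m[:,:385]=0;m[:,480:]=0;m[:155]=0;m[225:]=0
P=W[m]; r=cv2.minAreaRect((P[:,:2]*1000).astype(np.float32)); print('plinth',r)
a=cv2.resize(im[155:255,245:345],None,fx=4,fy=4,interpolation=cv2.INTER_CUBIC)
b=cv2.resize(im[145:245,385:485],None,fx=4,fy=4,interpolation=cv2.INTER_CUBIC)
cv2.imwrite('pics/crop.png',np.hstack([a,b]))
```

```text
[429.7  91.6] 124 z 0.0673 [ 846.7 -251.5] [42.3 19.8] 56.1
[186.2 102.7] 225 z 0.0341 [879.4 521.9] [64.6 66.3] 76.3
[540.4 125.3] 554 z 0.0617 [ 714.1 -574.4] [119.2  17.2] 29.0
[173.1 113.7] 15 z 0.0485 [833.3 552.6] [46.1  5.6] 55.5
[352.2 125.5] 182 z 0.0608 [755.7  -4.3] [69.5 29.5] 80.7
[153.5 188. ] 1221 z 0.0788 [617.8 637.1] [158.  200.6] 78.4
[414.3 187.1] 466 z 0.0795 [ 557.1 -178.7] [ 98.7 112. ] 50.9
[453.8 177.6] 128 z 0.048 [ 570.5 -293.2] [35.3 38.4] 39.4
[290.6 204.6] 1445 z 0.0446 [522.3 198.4] [ 75.6 169.5] 50.7
[451.4 193.4] 97 z 0.0475 [ 522.9 -279.2] [45.8 20.6] 73.3
[580.9 208.8] 680 z 0.0756 [ 448.9 -636.8] [66.2 68.4] 27.6
[448.9 209.6] 48 z 0.0472 [ 475.  -264.1] [18.1 25.5] 39.3
[170.6 273.5] 3321 z 0.0626 [341.8 543.9] [106.6 236.9] 45.2
[269.3 298.3] 3458 z 0.0629 [262.8 266.4] [105.2 236.4] 58.0
[362.4 375.9] 329 z 0.0596 [52.6 28.8] [ 59.4 129.6] 28.0
plinth ((536.0492553710938, -224.19700622558594), (220.5062255859375, 160.02598571777344), 73.1849594116211)
```

View pics/crop.png

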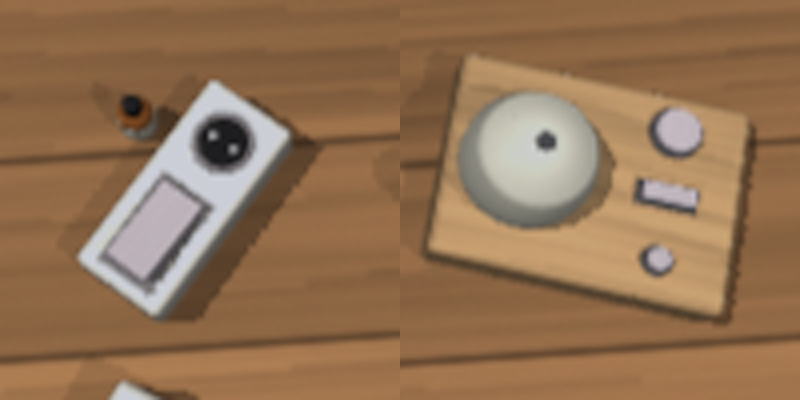

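C measures 170 × 75 mm and A and B about 237 × 106 mm, so C is the one meant. The crop shows its outlet at the upper right, so the raised end is the lower-left one, at block x = -65 mm: world (0.472, 0.2395). The diffuser keys are large at (0.568, -0.291), bar at (0.520, -0.277) and small at (0.472, -0.262). First I move above the rocker end with the jaw shut.

```bash
python3 -m pendant '[{"jaw":0,"linear":[0,0,0],"twist":7.1},{"jaw":0,"linear":[0,0,0],"twist":7.1},{"jaw":0,"linear":[-3.67,-1.21,0],"twist":0},{"jaw":0,"linear":[-3.67,-1.21,0],"twist":0},{"jaw":0,"linear":[-3.67,-1.21,0],"twist":0},{"jaw":0,"linear":[-3.67,-1.21,0],"twist":0},{"jaw":0,"linear":[-3.67,-1.21,0],"twist":0},{"jaw":0,"linear":[-3.67,-1.21,0],"twist":0},{"jaw":0,"linear":[-3.67,-1.21,0],"twist":0},{"jaw":0,"linear":[-3.67,-1.21,0],"twist":0},{"jaw":0,"linear":[-3.67,-1.21,0],"twist":0},{"jaw":0,"linear":[-3.67,-1.21,0],"twist":0}]'
cat > s.py <<'E'
from h import *
import sys
from scipy.spatial.transform import Rotation as R
o=robot.get_obs(); M=R.from_quat(o['tool_rot']).as_matrix()
print(o['time'],o['position'].round(4),'tip z',round(o['position'][2]-.017,4),'xang',np.degrees(np.arctan2(M[1,0],M[0,0])).round(2),'w',o['grip_width'],'F',np.round(o['ft_force'],1))
if len(sys.argv)>3: print('cm to go',(M.T@(np.array(sys.argv[1:4],float)-o['position'])*100).round(2))
E
python3 s.py .472 .2395 .085
```

```text
time: 1.1
position: [0.4728, 0.2382, 0.2092]
tool_rot: [0.336, 0.942, -0.0, -0.0]
ft_force: [0.1, 0.9, -0.2]
grip_width: 0.0147
grip_force: 0.0
1.1 [0.4728 0.2382 0.2092] tip z 0.1922 xang 140.72 w 0.014721762170939033 F [ 0.1  0.9 -0.2]
cm to go [ 0.13  0.06 12.42]
```

```bash
python3 -m pendant '[{"jaw":0,"linear":[0.1,0,3],"twist":0},{"jaw":0,"linear":[0,0,3],"twist":0},{"jaw":0,"linear":[0,0,3],"twist":0},{"jaw":0,"linear":[0,0,2.6],"twist":0},{"jaw":0,"linear":[0,0,0],"twist":0},{"jaw":0,"linear":[0,0,0],"twist":0}]' >/dev/null; python3 s.py .472 .2395 .072
python3 - <<'E'
from h import *
for n in('top','scene'):
    c=grab(n); 
    im=c['color'][155:255,245:345] if n=='top' else c['color'][130:230,300:400]
    globals()[n]=cv2.resize(im,None,fx=4,fy=4,interpolation=cv2.INTER_CUBIC)
cv2.imwrite('pics/pre.png',np.hstack([top,scene]))
E
```

```text
1.6 [0.4704 0.2403 0.0923] tip z 0.0753 xang 140.71 w 0.00047944689353570546 F [ 0.2  0.8 -0. ]
cm to go [-0.18  0.05  2.03]
```

View pics/pre.png

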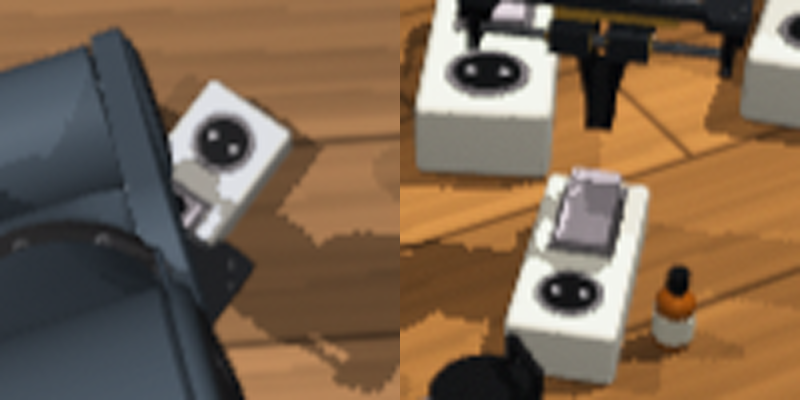

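The scene crop shows the fingertip at pixel (350,162) and the raised end at about (349,172), which is a bigger gap than I expected. I'll check by projecting both points.

Run:
```python
from h import *
import pickle
from scipy.spatial.transform import Rotation as R
o=robot.get_obs(); print(R.from_quat(o['tool_rot']).as_matrix().round(3).tolist(), o['position'])
c=pickle.load(open('scene0.pkl','rb'))
def pr(p): q=c['view']@np.append(p,1); return [round(float(c['f']*q[0]/q[2]+c['cx']),1),round(float(c['f']*q[1]/q[2]+c['cy']),1)]
print('tip',pr([.4704,.2403,.0753]),'end',pr([.472,.2395,.064]),'tipedge',pr([.4668,.2443,.068]))
W=pts(c); print('world at raised end', [W[v,349].round(4).tolist() for v in range(170,196,2)])
ct=pickle.load(open('top0.pkl','rb')); Wt=pts(ct)
print('top raised', Wt[222,278].round(4),Wt[220,281].round(4))
c2=grab('scene'); W2=pts(c2); print('finger',[W2[v,350].round(4).tolist() for v in range(150,166,2)])
```

```text
[[-0.774, 0.633, 0.002], [0.633, 0.774, 0.001], [-0.001, 0.002, -1.0]] [0.47256899 0.24104349 0.0945749 ]
tip [349.0, 168.6] end [348.8, 172.1] tipedge [349.4, 169.6]
world at raised end [[0.388, 0.293, -0.0003], [0.3938, 0.2897, -0.0032], [0.4754, 0.2383, 0.0601], [0.483, 0.2339, 0.0596], [0.4913, 0.229, 0.0597], [0.4969, 0.2258, 0.0575], [0.5038, 0.2218, 0.0566], [0.5125, 0.2166, 0.0574], [0.5175, 0.2139, 0.0548], [0.5238, 0.2102, 0.0535], [0.5299, 0.2067, 0.052], [0.532, 0.2057, 0.0469], [0.5358, 0.2038, 0.0432]]
top raised [0.4664 0.2348 0.0659] [0.4727 0.2267 0.0598]
finger [[0.4787, 0.235, 0.1442], [0.4801, 0.2345, 0.1388], [0.4831, 0.2329, 0.1345], [0.4815, 0.2343, 0.1266], [0.4833, 0.2336, 0.1213], [0.4811, 0.2353, 0.1128], [0.4795, 0.2367, 0.1047], [0.3578, 0.3146, -0.003]]
```

```bash
python3 s.py .472 .2395 .081; python3 -m pendant '[{"jaw":0,"linear":[0,0,0.6],"twist":0},{"jaw":0,"linear":[0,0,0.4],"twist":0},{"jaw":0,"linear":[0,0,0],"twist":0},{"jaw":0,"linear":[0,0,0],"twist":0}]' |grep -E "pos|ft"; python3 -m pendant '[{"jaw":0,"linear":[0,0,0.4],"twist":0},{"jaw":0,"linear":[0,0,0],"twist":0},{"jaw":0,"linear":[0,0,0],"twist":0}]' |grep -E "pos|ft";  python3 -m pendant '[{"jaw":0,"linear":[0,0,0.4],"twist":0},{"jaw":0,"linear":[0,0,0],"twist":0},{"jaw":0,"linear":[0,0,0],"twist":0}]' |grep -E "pos|ft"
```

```text
1.75 [0.4729 0.2412 0.095 ] tip z 0.078 xang 140.73 w 0.0006871694695711826 F [0.8 0.1 0.1]
cm to go [-0.03 -0.19  1.4 ]
position: [0.4716, 0.2407, 0.0836]
ft_force: [-0.6, 0.6, -0.1]
position: [0.4714, 0.2406, 0.0792]
ft_force: [0.1, -0.1, -0.2]
position: [0.4714, 0.2406, 0.0752]
ft_force: [-0.8, 0.2, -0.7]
```

Run:
```python
from h import *
c=grab('scene'); W=pts(c)
print([ (v,W[v,350].round(4).tolist()) for v in range(156,196,2)])
cv2.imwrite('pics/p2.png',cv2.resize(c['color'][130:210,310:390],None,fx=6,fy=6,interpolation=cv2.INTER_CUBIC))
```

```text
[(156, [0.4781, 0.2365, 0.1239]), (158, [0.4785, 0.2366, 0.1175]), (160, [0.4809, 0.2354, 0.1127]), (162, [0.4818, 0.2353, 0.1066]), (164, [0.4834, 0.2346, 0.1011]), (166, [0.4803, 0.237, 0.0915]), (168, [0.4807, 0.2371, 0.0849]), (170, [0.3858, 0.2981, -0.0034]), (172, [0.3972, 0.2912, -0.0015]), (174, [0.4795, 0.2391, 0.0625]), (176, [0.4843, 0.2364, 0.0595]), (178, [0.4918, 0.232, 0.059]), (180, [0.497, 0.2291, 0.0565]), (182, [0.5082, 0.2223, 0.0594]), (184, [0.5132, 0.2195, 0.0568]), (186, [0.521, 0.2149, 0.0569]), (188, [0.5251, 0.2127, 0.0535]), (190, [0.5298, 0.21, 0.0508]), (192, [0.5303, 0.2101, 0.044]), (194, [0.5391, 0.2048, 0.0453])]
```

View pics/p2.png

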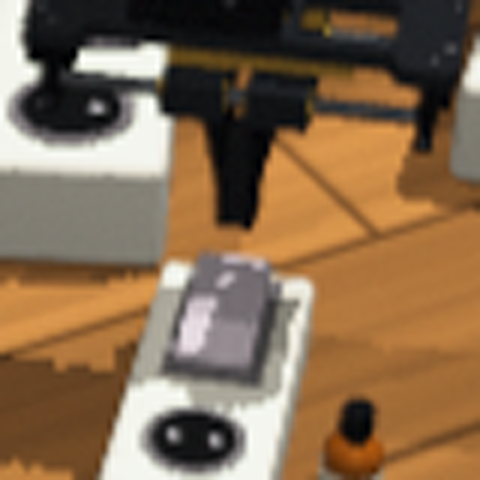

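Picture: the fingertip's lower end is at about (349,168), still roughly 15 mm above the paddle at (349,173). The tips reach less far than stated, so I'll continue down by feel.

```bash
for i in 1; do python3 -m pendant '[{"jaw":0,"linear":[0,0,0.5],"twist":0},{"jaw":0,"linear":[0,0,0.4],"twist":0},{"jaw":0,"linear":[0,0,0],"twist":0},{"jaw":0,"linear":[0,0,0],"twist":0}]' |grep -E "pos|ft"; python3 -m pendant '[{"jaw":0,"linear":[0,0,0.4],"twist":0},{"jaw":0,"linear":[0,0,0],"twist":0},{"jaw":0,"linear":[0,0,0],"twist":0}]' |grep -E "pos|ft";  python3 -m pendant '[{"jaw":0,"linear":[0,0,0.3],"twist":0},{"jaw":0,"linear":[0,0,0],"twist":0},{"jaw":0,"linear":[0,0,0],"twist":0}]' |grep -E "pos|ft"; done
```

```text
position: [0.4713, 0.2405, 0.066]
ft_force: [0.4, 0.1, -0.2]
position: [0.4714, 0.2406, 0.0622]
ft_force: [0.2, 0.4, -0.2]
position: [0.4715, 0.2406, 0.0593]
ft_force: [-0.3, -0.1, -0.7]
```

```bash
python3 -m pendant '[{"jaw":0,"linear":[0,0,0.3],"twist":0},{"jaw":0,"linear":[0,0,0],"twist":0},{"jaw":0,"linear":[0,0,0],"twist":0}]' |grep -E "pos|ft"; python3 -m pendant '[{"jaw":0,"linear":[0,0,0.3],"twist":0},{"jaw":0,"linear":[0,0,0],"twist":0},{"jaw":0,"linear":[0,0,0],"twist":0}]' |grep -E "pos|ft"
python3 - <<'E'
from h import *
c=grab('scene'); W=pts(c)
print([ (v,W[v,350].round(4).tolist()) for v in range(164,196,2)])
E
```

```text
position: [0.4715, 0.2406, 0.0563]
ft_force: [-0.5, -0.2, -0.4]
position: [0.4715, 0.2406, 0.0533]
ft_force: [-0.2, -0.5, 0.4]
[(164, [0.4815, 0.2358, 0.0994]), (166, [0.4817, 0.2361, 0.0927]), (168, [0.4821, 0.2362, 0.0861]), (170, [0.4831, 0.236, 0.0799]), (172, [0.4867, 0.2341, 0.0759]), (174, [0.4815, 0.2378, 0.0643]), (176, [0.4858, 0.2354, 0.0609]), (178, [0.4915, 0.2322, 0.0587]), (180, [0.4992, 0.2277, 0.0584]), (182, [0.5066, 0.2233, 0.0579]), (184, [0.5103, 0.2214, 0.0541]), (186, [0.5183, 0.2167, 0.0543]), (188, [0.5239, 0.2134, 0.0524]), (190, [0.5309, 0.2094, 0.0518]), (192, [0.5318, 0.2091, 0.0455]), (194, [0.5373, 0.206, 0.0435])]
```

Run:
```python
from h import *
c=grab('scene')
cv2.imwrite('pics/p3.png',cv2.resize(c['color'][130:210,310:390],None,fx=6,fy=6,interpolation=cv2.INTER_CUBIC))
o=robot.get_obs(); print(o['q'],o['position'],o['grip_width'])
```

```text
[ 2.60646728e-01  6.42534679e-01  1.79829412e+00  1.56466161e-05
  7.00849619e-01 -6.24512809e-01] [0.47158306 0.24066146 0.05341101] 0.00028162156469637605
```

View pics/p3.png

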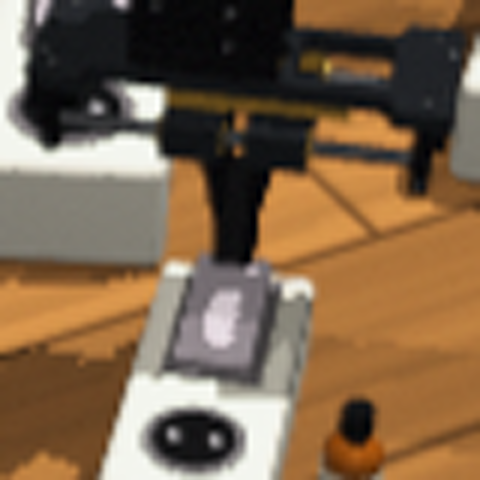

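Picture: the finger now meets the paddle's raised end at (349,173), and the paddle's highlight has shifted, so it may have started to tilt. I'll keep pushing until the force rises.

```bash
python3 -m pendant '[{"jaw":0,"linear":[0,0,0.3],"twist":0},{"jaw":0,"linear":[0,0,0],"twist":0}]' |grep -E "pos|ft"; python3 -m pendant '[{"jaw":0,"linear":[0,0,0.3],"twist":0},{"jaw":0,"linear":[0,0,0],"twist":0}]' |grep -E "pos|ft"
python3 - <<'E'
from h import *
c=grab('scene'); W=pts(c).reshape(-1,3)
d=W[:,:2]-[.5223,.1984]; bx=d@[.774,-.633]; by=d@[.633,.774]
k=(abs(by)<.013)&(bx>-.053)&(bx<-.004)&(W[:,2]<.075)&(W[:,2]>.04)
print(k.sum(),np.polyfit(bx[k]+.035,W[k,2],1))
import pickle
c=pickle.load(open('scene0.pkl','rb')); W=pts(c).reshape(-1,3)
d=W[:,:2]-[.5223,.1984]; bx=d@[.774,-.633]; by=d@[.633,.774]
k=(abs(by)<.013)&(bx>-.053)&(bx<-.004)&(W[:,2]<.075)&(W[:,2]>.04)
print(k.sum(),np.polyfit(bx[k]+.035,W[k,2],1))
E
```

```text
position: [0.4718, 0.2408, 0.0503]
ft_force: [0.5, -0.1, 0.9]
position: [0.4716, 0.2408, 0.0472]
ft_force: [0.1, 0.4, 0.2]
108 [-0.07511127  0.0579188 ]
124 [-0.15527458  0.05751144]
```

```bash
cat > tilt.py <<'E'
from h import *
for _ in range(2):
    W=pts(grab('scene')).reshape(-1,3)
    d=W[:,:2]-[.5223,.1984]; bx=d@[.774,-.633]; by=d@[.633,.774]
    k=(abs(by)<.013)&(bx>-.053)&(bx<-.004)&(W[:,2]<.075)&(W[:,2]>.04)
    print(k.sum(),np.polyfit(bx[k]+.035,W[k,2],1).round(4))
E
for i in 1; do python3 -m pendant '[{"jaw":0,"linear":[0,0,0.3],"twist":0},{"jaw":0,"linear":[0,0,0],"twist":0}]' |grep -E "pos|ft"; python3 -m pendant '[{"jaw":0,"linear":[0,0,0.3],"twist":0},{"jaw":0,"linear":[0,0,0],"twist":0}]' |grep -E "pos|ft"; python3 tilt.py; python3 -m pendant '[{"jaw":0,"linear":[0,0,0.2],"twist":0},{"jaw":0,"linear":[0,0,0],"twist":0}]' |grep -E "pos|ft"; done; python3 tilt.py
```

```text
position: [0.4714, 0.2407, 0.0442]
ft_force: [-0.8, 1.0, 1.2]
position: [0.4714, 0.2408, 0.0422]
ft_force: [-3.0, 0.4, 9.9]
98 [-0.1206  0.0571]
104 [-0.094   0.0571]
position: [0.4715, 0.2408, 0.0417]
ft_force: [-5.0, -0.5, 20.2]
107 [-0.0675  0.0569]
97 [-0.1283  0.057 ]
```

Run:
```python
from h import *
c=grab('scene')
cv2.imwrite('pics/p4.png',cv2.resize(c['color'][130:210,310:390],None,fx=7,fy=7,interpolation=cv2.INTER_CUBIC))
W=pts(c)
for u in (345,350,354): print(u,[ (v,(W[v,u]*1000).round().tolist()) for v in range(166,196,2)])
```

```text
345 [(166, [475.0, 224.0, 92.0]), (168, [477.0, 223.0, 88.0]), (170, [477.0, 223.0, 80.0]), (172, [473.0, 226.0, 69.0]), (174, [474.0, 226.0, 64.0]), (176, [474.0, 226.0, 56.0]), (178, [477.0, 224.0, 52.0]), (180, [492.0, 216.0, 58.0]), (182, [498.0, 212.0, 56.0]), (184, [514.0, 203.0, 64.0]), (186, [520.0, 199.0, 62.0]), (188, [525.0, 197.0, 59.0]), (190, [517.0, 202.0, 44.0]), (192, [526.0, 197.0, 46.0]), (194, [530.0, 195.0, 42.0])]
350 [(166, [482.0, 236.0, 93.0]), (168, [480.0, 237.0, 85.0]), (170, [480.0, 238.0, 77.0]), (172, [483.0, 236.0, 73.0]), (174, [483.0, 237.0, 66.0]), (176, [485.0, 236.0, 60.0]), (178, [484.0, 237.0, 52.0]), (180, [497.0, 229.0, 57.0]), (182, [505.0, 224.0, 57.0]), (184, [515.0, 218.0, 59.0]), (186, [527.0, 211.0, 62.0]), (188, [530.0, 210.0, 58.0]), (190, [523.0, 214.0, 44.0]), (192, [534.0, 208.0, 47.0]), (194, [538.0, 206.0, 44.0])]
354 [(166, [375.0, 319.0, -2.0]), (168, [383.0, 314.0, -3.0]), (170, [396.0, 307.0, 0.0]), (172, [403.0, 302.0, -1.0]), (174, [411.0, 298.0, -3.0]), (176, [473.0, 258.0, 44.0]), (178, [491.0, 246.0, 53.0]), (180, [490.0, 247.0, 45.0]), (182, [500.0, 241.0, 47.0]), (184, [505.0, 238.0, 44.0]), (186, [514.0, 233.0, 46.0]), (188, [522.0, 228.0, 46.0]), (190, [526.0, 225.0, 43.0]), (192, [535.0, 220.0, 44.0]), (194, [543.0, 216.0, 44.0])]
```

View pics/p4.png

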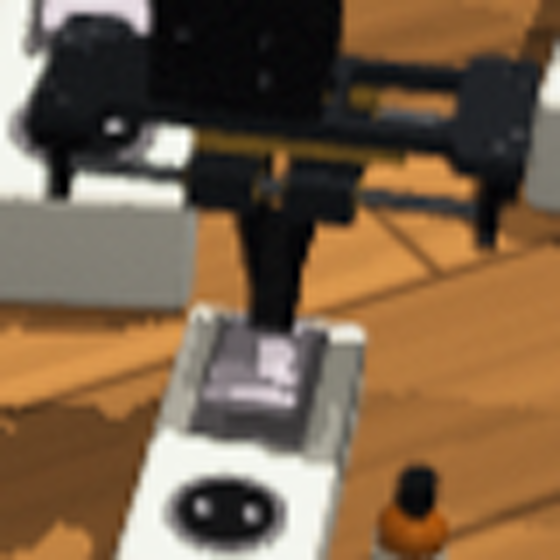

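The picture shows the paddle flipped: the outlet end now stands at about 62 mm, the pushed end is at about 52 mm, and there is a 20 N stop force. The rocker is on. Next I retract and turn for the keys.

```bash
python3 -m pendant '[{"jaw":0,"linear":[0,0,-3.8],"twist":0},{"jaw":0,"linear":[0,0,-3.8],"twist":0},{"jaw":0,"linear":[0,0,-3.8],"twist":0},{"jaw":0,"linear":[0,0,0],"twist":7},{"jaw":0,"linear":[0,0,0],"twist":7},{"jaw":0,"linear":[0,0,0],"twist":7},{"jaw":0,"linear":[0,0,0],"twist":7},{"jaw":0,"linear":[0,0,0],"twist":7},{"jaw":0,"linear":[0,0,0],"twist":7},{"jaw":0,"linear":[0,0,0],"twist":7},{"jaw":0,"linear":[0,0,0],"twist":7}]' |grep ft; python3 -m pendant '[{"jaw":0,"linear":[0,0,0],"twist":6},{"jaw":0,"linear":[0,0,0],"twist":5.5},{"jaw":0,"linear":[0,0,0],"twist":0}]' |grep ft; python3 s.py .568 -.2913 .15
python3 - <<'E'
from h import *
W=pts(grab('scene')).reshape(-1,3)
d=W[:,:2]-[.5223,.1984]; bx=d@[.774,-.633]; by=d@[.633,.774]
k=(abs(by)<.012)&(bx>-.067)&(bx<-.005)&(W[:,2]<.075)&(W[:,2]>.048)
print(k.sum(),np.polyfit(bx[k]+.035,W[k,2],1).round(4))
E
```

```text
ft_force: [0.0, -0.7, 0.5]
ft_force: [0.2, -0.1, 0.1]
6.3667 [0.4715 0.2403 0.153 ] tip z 0.136 xang 73.13 w 0.0006568548480225059 F [ 0.2 -0.1  0.1]
cm to go [-48.08  24.66   0.33]
89 [0.1523 0.0567]
```

Tilt is now +0.152, against -0.155 when off, so the rocker is fully on. Next I move above the large key.

```bash
python3 -m pendant '[{"jaw":0,"linear":[-3,1.54,0],"twist":0},{"jaw":0,"linear":[-3,1.54,0],"twist":0},{"jaw":0,"linear":[-3,1.54,0],"twist":0},{"jaw":0,"linear":[-3,1.54,0],"twist":0},{"jaw":0,"linear":[-3,1.54,0],"twist":0},{"jaw":0,"linear":[-3,1.54,0],"twist":0},{"jaw":0,"linear":[-3,1.54,0],"twist":0},{"jaw":0,"linear":[-3,1.54,0],"twist":0}]'|grep ft; python3 -m pendant '[{"jaw":0,"linear":[-3,1.54,0],"twist":0},{"jaw":0,"linear":[-3,1.54,0],"twist":0},{"jaw":0,"linear":[-3,1.54,0],"twist":0},{"jaw":0,"linear":[-3,1.54,0],"twist":0},{"jaw":0,"linear":[-3,1.54,0],"twist":0},{"jaw":0,"linear":[-3,1.54,0],"twist":0},{"jaw":0,"linear":[-3,1.54,0],"twist":0},{"jaw":0,"linear":[-3,1.54,0],"twist":0},{"jaw":0,"linear":[0,0,0],"twist":0},{"jaw":0,"linear":[0,0,0],"twist":0}]'|grep ft; python3 s.py .568 -.2913 .05
```

```text
ft_force: [0.9, 0.1, 0.5]
ft_force: [-0.8, -0.7, 0.1]
7.9167 [ 0.5687 -0.2922  0.1528] tip z 0.1358 xang 73.16 w 0.0007022532977388246 F [-0.8 -0.7  0.1]
cm to go [ 0.07 -0.09 10.28]
```

```bash
python3 -m pendant '[{"jaw":0,"linear":[0.07,-0.09,2.6],"twist":0},{"jaw":0,"linear":[0,0,2.6],"twist":0},{"jaw":0,"linear":[0,0,2.6],"twist":0},{"jaw":0,"linear":[0,0,0],"twist":0},{"jaw":0,"linear":[0,0,0],"twist":0}]'|grep -E "pos|ft"; for i in 1; do python3 -m pendant '[{"jaw":0,"linear":[0,0,0.8],"twist":0},{"jaw":0,"linear":[0,0,0.8],"twist":0},{"jaw":0,"linear":[0,0,0],"twist":0},{"jaw":0,"linear":[0,0,0],"twist":0}]'|grep -E "pos|ft";python3 -m pendant '[{"jaw":0,"linear":[0,0,0.8],"twist":0},{"jaw":0,"linear":[0,0,0.6],"twist":0},{"jaw":0,"linear":[0,0,0],"twist":0},{"jaw":0,"linear":[0,0,0],"twist":0}]'|grep -E "pos|ft"; done
python3 - <<'E'
from h import *
c=grab('scene')
cv2.imwrite('pics/k1.png',cv2.resize(c['color'][190:290,130:250],None,fx=6,fy=6,interpolation=cv2.INTER_CUBIC))
E
```

```text
position: [0.5668, -0.2868, 0.0741]
ft_force: [0.8, -0.8, 0.6]
position: [0.5684, -0.289, 0.0598]
ft_force: [0.2, 0.3, 0.5]
position: [0.5678, -0.2889, 0.0448]
ft_force: [0.5, 0.7, 0.2]
```

View pics/k1.png

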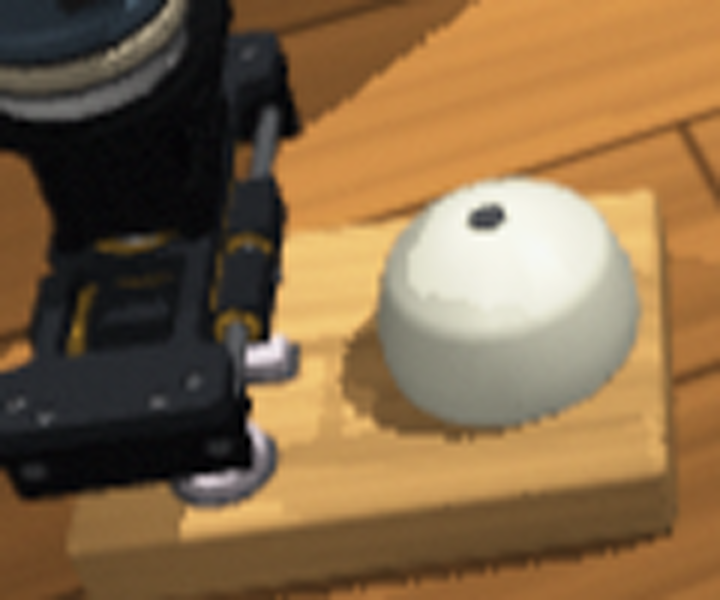

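The picture shows the gripper over the large key (rim at crop (235,480)), with the dome well clear. I'll press down by feel.

```bash
python3 -m pendant '[{"jaw":0,"linear":[-0.1,0,0.3],"twist":0},{"jaw":0,"linear":[0,0,0.3],"twist":0},{"jaw":0,"linear":[0,0,0],"twist":0}]'|grep -E "pos|ft";python3 -m pendant '[{"jaw":0,"linear":[-0.1,0,0.3],"twist":0},{"jaw":0,"linear":[0,0,0],"twist":0}]'|grep -E "pos|ft";python3 -m pendant '[{"jaw":0,"linear":[0,0,0.2],"twist":0},{"jaw":0,"linear":[0,0,0],"twist":0}]'|grep -E "pos|ft"
```

```text
position: [0.5676, -0.2899, 0.0389]
ft_force: [-0.4, -0.2, 0.1]
position: [0.5677, -0.291, 0.0362]
ft_force: [1.3, 0.7, 0.1]
position: [0.5677, -0.2911, 0.0344]
ft_force: [0.6, 0.3, 0.1]
```

```bash
python3 -m pendant '[{"jaw":0,"linear":[0,0,0.2],"twist":0},{"jaw":0,"linear":[0,0,0],"twist":0}]'|grep -E "pos|ft";python3 -m pendant '[{"jaw":0,"linear":[0,0,0.2],"twist":0},{"jaw":0,"linear":[0,0,0],"twist":0}]'|grep -E "pos|ft";python3 -m pendant '[{"jaw":0,"linear":[0,0,0.2],"twist":0},{"jaw":0,"linear":[0,0,0],"twist":0}]'|grep -E "pos|ft"
```

```text
position: [0.5677, -0.2911, 0.0324]
ft_force: [-0.2, 0.9, 1.2]
position: [0.5677, -0.2911, 0.0322]
ft_force: [-2.2, 2.6, 12.2]
position: [0.5678, -0.2912, 0.0321]
ft_force: [-5.0, 4.2, 21.8]
```

Hard stop at the expected depth, 12 mm below the TCP-to-tip offset as with the rocker. I'll lift, check the key heights and move to the bar.

```bash
python3 -m pendant '[{"jaw":0,"linear":[0,0,-3],"twist":0},{"jaw":0,"linear":[0,0,-3],"twist":0},{"jaw":0,"linear":[0,-2.5,0],"twist":0},{"jaw":0,"linear":[0,-2.5,0],"twist":0},{"jaw":0,"linear":[0,0,0],"twist":0},{"jaw":0,"linear":[0,0,0],"twist":0}]'|grep -E "ft"; python3 s.py .520 -.277 .04
cat > keys.py <<'E'
from h import *
W=np.concatenate([pts(grab(n)).reshape(-1,3) for n in('top','scene')])
d=W[:,:2]-[.536,-.2242]; x=d@[.957,-.289]; y=d@[.289,.957]
pl=(abs(y)<.1)&(abs(x)<.07)&(W[:,2]<.042)&(W[:,2]>.03); print('plinth',np.median(W[pl,2]).round(4))
for n,kx,hx,hy in(('large',.05,.011,.011),('bar',0,.005,.014),('small',-.05,.006,.006)):
    k=(abs(x-kx)<hx)&(abs(y+.055)<hy)&(W[:,2]<.07); print(n,k.sum(),np.median(W[k,2]).round(4) if k.any() else '')
E
python3 keys.py
```

```text
ft_force: [0.3, -0.6, -0.2]
10.6333 [ 0.5186 -0.2759  0.0883] tip z 0.0713 xang 73.18 w 0.000489111587715108 F [ 0.3 -0.6 -0.2]
cm to go [-0.06  0.17  4.83]
plinth 0.0385
large 73 0.0431
bar 30 0.0497
small 14 0.049
```

The large key is in (43 mm against 49 mm for the others). Next I press the bar.

```bash
python3 -m pendant '[{"jaw":0,"linear":[0,0.1,2],"twist":0},{"jaw":0,"linear":[0,0,1.5],"twist":0},{"jaw":0,"linear":[0,0,1],"twist":0},{"jaw":0,"linear":[0,0,0],"twist":0},{"jaw":0,"linear":[0,0,0],"twist":0}]'|grep -E "pos|ft"; python3 -m pendant '[{"jaw":0,"linear":[0,0,0.3],"twist":0},{"jaw":0,"linear":[0,0,0.3],"twist":0},{"jaw":0,"linear":[0,0,0],"twist":0}]'|grep -E "pos|ft";python3 -m pendant '[{"jaw":0,"linear":[0,0,0.3],"twist":0},{"jaw":0,"linear":[0,0,0],"twist":0}]'|grep -E "pos|ft"
```

```text
position: [0.521, -0.2769, 0.0427]
ft_force: [-0.6, 0.8, -0.2]
position: [0.5214, -0.2773, 0.0378]
ft_force: [0.4, -0.1, 0.5]
position: [0.5213, -0.2773, 0.0348]
ft_force: [0.7, 0.0, -0.2]
```

```bash
python3 -m pendant '[{"jaw":0,"linear":[0,0,0.2],"twist":0},{"jaw":0,"linear":[0,0,0],"twist":0}]'|grep -E "pos|ft";python3 -m pendant '[{"jaw":0,"linear":[0,0,0.2],"twist":0},{"jaw":0,"linear":[0,0,0],"twist":0}]'|grep -E "pos|ft";python3 -m pendant '[{"jaw":0,"linear":[0,0,0.2],"twist":0},{"jaw":0,"linear":[0,0,0],"twist":0}]'|grep -E "pos|ft"
```

```text
position: [0.5212, -0.2772, 0.0327]
ft_force: [0.6, -0.4, 1.4]
position: [0.5213, -0.2773, 0.0322]
ft_force: [-1.3, 1.3, 12.3]
position: [0.5213, -0.2773, 0.0321]
ft_force: [-3.8, 2.6, 24.3]
```

Bar at its stop. I'll lift clear, retreat upward and check everything.

```bash
python3 -m pendant '[{"jaw":0,"linear":[0,0,-3],"twist":0},{"jaw":0,"linear":[0,0,-3],"twist":0},{"jaw":0,"linear":[0,0,-3],"twist":0},{"jaw":0,"linear":[0,0,-3],"twist":0},{"jaw":0,"linear":[-2,0,-3],"twist":0},{"jaw":0,"linear":[-3,0,0],"twist":0},{"jaw":0,"linear":[-3,0,0],"twist":0},{"jaw":0,"linear":[-3,0,0],"twist":0},{"jaw":0,"linear":[0,0,0],"twist":0},{"jaw":0,"linear":[0,0,0],"twist":0}]'|grep -E "pos|ft|time"; python3 keys.py; python3 -c "
from h import *
cv2.imwrite('pics/end.png',grab('scene')['color'])"
```

```text
time: 12.9
position: [0.488, -0.3832, 0.1778]
ft_force: [-0.1, -0.4, 0.1]
plinth 0.0386
large 121 0.0434
bar 35 0.0435
small 15 0.0484
```

View pics/end.png

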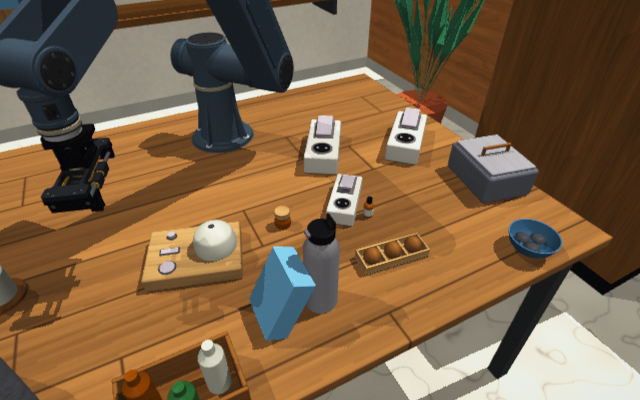

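The picture shows the rocker on (348,184), the large key (167,268) and bar key (170,251) in, the small key (171,236) out, the bystanders where they were, and the hand clear.

```bash
python3 -c "
from rig import robot
print(robot.hand_in())"
```

```text
the job is handed in; nothing more can be done
None
```

Handed in: the rocker was switched on first, then the large key and the bar key were pressed fully in; in the final images the small key was still out, nothing else had moved and the hand was clear.

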